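# Unlatch the leaning jar carousel and hold the oil bottle round to the front

### The job

I need the oil from the revolving stand: turn the latch knob a quarter turn clockwise until it clicks over and the bolt is drawn, then take the turntable by the bar on top of its middle post and turn it until the oil bottle stands at the front, straight behind the pointer. The deck slopes and the heavy tin pulls it back, so finish with the bar still in your grip, holding the turntable still there while I lift the bottle out myself. Leave everything standing in its well, do not push on the jars, and do not disturb the things on the counter.

Things in the scene. Friction and masses are not known exactly. Their poses are not given: they have to be found in the camera images.
- stand: Revolving jar stand, fixed: grey round foot (252 mm across, 21 high) with a small steel pointer plate at its front edge (150 mm from the middle, 44 high) and a grey latch case (88 x 54, 75 high) on an arm at the front right. Origin: middle of the foot on the counter; -x points to the stand's front (pointer), z up. It stands with a yaw of up to 0.35 either way, and does not move.
- turntable: Plywood deck, 240 mm wide, six black ring wells 60 deg apart on radius 82 (beside the front one 47 mm inside, 30 high; others 57, 18). Origin: middle of its top face, 70 mm above the stand's. Its z is the turning axis, leaning 12 deg to the stand's front. At the start x is to the stand's back; unbolted it stays near there; turned off, the tin pulls it back (up to 0.17 N m, drag 0.02). No stops.
- bar_grip (a point): Grip point inside the black bar on the turntable's middle post, on the turning axis, 128 mm above the deck. The flat-sided bar is 60 mm long (turntable's x), 16 thick (y) and 38 high (17 above this point, 21 below); grip it across its thickness, tool along the turning axis. Axes as the turntable's. The post under it is 16 mm thick.
- latch_knob (a joint): Angle of the latch knob, growing clockwise seen from above: 0 = bolt home (deck locked, about 1 mm of play), 1.4 rad = bolt drawn (deck free). A spring click resists with up to 0.25 N m until 0.7 rad, then carries the knob on towards 1.4, where it stays; let go before 0.7 it springs back. End stops at 0 and 1.4.
- knob_grip (a point): Grip point inside the black knob's upright wing, on its vertical axis, 102 mm above the counter. The wing is 44 mm long (this point's x), 13 thick (y), 32 high (12 above this point, 20 below, then a round skirt 42 mm across on the latch case). At angle 0 the wing points at the turntable's middle. Grip it across its thickness, from above.
- oil_bottle: The machine oil: slim white dropper bottle, 45 mm across, 94 mm to its shoulder, 148 mm to the tip of its long thin spout. Stands loose in the well next to the front one, on either the left or the right. Origin: centre of its underside; z up the bottle.
- grease_pot: White pot with screw lid, 54 mm across, 50 mm high, in the well behind the left one. Origin: centre of underside.
- screw_tin: Bare metal tin with a dark lid, full of screws (0.72 to 0.94 kg), 53 mm across, 80 mm high; in the front well at the start. Origin: centre of underside.
- glass_jar: Glass jar with paper band and steel lid, 44 mm across, 78 mm high, in the well on the other side of the front one. Origin: centre of underside.
- coil_box: Bystander: white printed carton 113 x 113 x 68 mm to the left of the stand. Origin: centre of underside.
- small_box: Bystander: small white carton 99 x 74 x 35 mm to the left of the stand. Origin: centre of underside.
Not all that is in view belongs to the job. There is more than one size of the oil_bottle; the one meant has the size given above.

How it is judged:
By the outcome, as a careful person would: the job done as asked, in the order asked, and still so for the second after the job is handed in, while the arm keeps its last pose, push and grip.
It also fails if it takes over 59 s, if anything falls off the work surface, if the arm or the gripper's body presses on something with over 40 N, if the wrist force passes 120 N, or if a joint passes its speed limit or range.

### The arm

A 6-joint arm with a two-finger parallel gripper is mounted at the origin on a cart in front of the work surface, level with it; the furniture and walls round the work are solid. World frame = base frame: x ahead of the robot, y to its left, z up, the work surface at z = 0. Lengths are in m, angles in rad, forces in N, time in s.
With the tool pointing down it reaches from about 0.375 to 0.9 m from the base axis. Payload 3.1 kg.
Tool frame: the origin (TCP) lies between the finger pads, 19 mm behind the fingertips; this is the grasp point; z points along the fingers, y is the line along which they close (so a half turn about z gives the same grasp; the last joint's range is limited). The gripper opens to 85 mm and grips with 20 to 120 N. Pads are 22 mm wide; open, the fingers measure 114 mm over their backs; the gripper's body (76 mm by 85 mm) begins 54 mm behind the grasp point. The pads swing forward as they close: fully open they stand 13 mm farther back than shut.
Start: joints at [-1.403, 0.527, 1.433, -0, 1.181, -0.178], TCP at [0.212, -0.588, 0.25] pointing down, gripper open.
Joint ranges: [-3.08, 3.08], [-0.75, 2.2], [0.22, 2.44], [-1.43, 4.57], [0, 2.65], [-2.85, 2.85]. Speed limits (rad/s): [2.79, 2.79, 3.14, 3.14, 3.14, 3.14].

### API

Orientations are given as a unit quaternion [x, y, z, w].
In Python, from station import manip gives the robot as it stands.
- The arm moves only by the shell command python3 -m crank 'ROWS' [FORCE]. ROWS is JSON, a list of rows, each an object with "dp": the shift along the tool's x, y, z normalised to -1 to 1, where 1 is 50 cm, a list of three; "delta_rot": the turn, a rotation vector about the tool's x, y, z normalised to -1 to 1, where 1 is 2 pi rad, a list of three; "fingers": the opening, from -1 (shut) to 1 (fully open). A call has 1 to 12 rows; each row shifts and turns the commanded pose from where the row before left it, along the tool's axes as they then stand; what a row does not reach is not made up. A row lasts 1/12 s, in which the tool goes at most 41.7 mm and 7.16 degrees, less where a joint would pass 70% of its speed; a pose out of reach is approached as far as the arm can. A call with a number of a shift or a turn outside -1 to 1 is refused whole. A call with a gripper value outside its range is refused whole. The fingers move at their own pace and stop on an object; FORCE is the grip in N (left out, the last holds). Time passes only in rows, so rows that do not move let the fingers close. It gives the time, the measured TCP pose, the force, the opening and the grip force at its end, in the units of the state.
- manip.sense(): the state, without advancing time (a new reading comes with each control period).
- manip.snapshot(name): name is "scene" or "top" or "wrist"; returns (picture, depth): 480x640x3 uint8, red, green, blue; 480x640 float32, m along the optical axis (not along the pixel's ray), 0 where there is no reading.
- manip.camera_model(name): a dict with "fx", "fy", "cx", "cy" (pixels), "k1" (the pictures are not rectified: a ray, as slopes to the right and down, at radius r is drawn at 1 + k1 r^2 times it, then the intrinsics apply), "origin" and "attitude" of the camera in the world. Camera axes: x right, y up, looking along -z (the intrinsics and any distortion apply to the point x, -y, -z); pixel columns grow to the right and rows downward; lengths in m; the calibration is good to about 2 mm. A picture is of the moment at which its call begins: read the wrist's pose just before it. camera_model takes no time and is no camera call; for the wrist camera it gives the pose at the moment of the call.
- manip.sign_off(): hands the job in; it is judged then, once.
The state is a dict: "t": time; "q": joint angles; "qd": joint speeds; "tau": joint torques, N m; "tcp_pos": TCP position; "tool_rot": TCP orientation; "force": force on the tool from outside, world axes, zero at the start; "ft_torque": the same for the moment, N m; "finger_gap": opening from 0.0 (shut) to 1.0 (fully open); "gripper_force": force on a finger pad.
Only numpy, scipy, OpenCV 4.12 (cv2) and the standard library are available. Lean on these libraries where they do the work, as an engineer would, in place of code of your own. Each camera call takes 0.05 s, during which the arm holds its last target. There are 200 camera calls.

## Working session

There is one attempt and no reset: what is moved stays moved. The work goes in short steps, Python scripts to look and compute and a shell command to move; the robot and the scene stay as the last step left them, time stands still between calls to the robot, and variables do not carry over. Pictures are saved under pics/ and viewed, at most 10 in all, crops included, and the job is handed in when it is done.

```bash
mkdir -p pics; cat > h.py <<'E'
import numpy as np,cv2
from scipy.spatial.transform import Rotation as R
from station import manip
def snap(n,f):
    m=manip.camera_model(n); p,d=manip.snapshot(n); cv2.imwrite('pics/'+f+'.png',p[:,:,::-1]); np.savez('pics/'+f+'.npz',p=p,d=d,m=np.array(m,dtype=object)); return p,d,m
def att(m):
    a=np.array(m['attitude']); return a if a.shape==(3,3) else R.from_quat(a).as_matrix()
def cloud(d,m):
    v,u=np.mgrid[:d.shape[0],:d.shape[1]]
    x=(u-m['cx'])/m['fx'];y=(v-m['cy'])/m['fy'];X,Y=x.copy(),y.copy()
    for _ in range(8):
        s=1+m['k1']*(X*X+Y*Y);X=x/s;Y=y/s
    P=np.stack([X*d,-Y*d,-d],-1)
    return P@att(m).T+np.array(m['origin'])
def load(f):
    z=np.load('pics/'+f+'.npz',allow_pickle=True); return z['p'],z['d'],z['m'].item()
E
python3 - <<'E'
from h import *
for n in('scene','top'):
    p,d,m=snap(n,n+'0'); print(m)
print(manip.sense())
E
```

```text
{'fx': 541.7670686882425, 'fy': 541.7670686882425, 'cx': 315.17973386140307, 'cy': 239.36440583539041, 'k1': -0.11895021712471616, 'origin': array([0.17966694, 0.7204688 , 1.04180972]), 'attitude': array([-0.08604437,  0.33461402,  0.91528712, -0.20707319])}
{'fx': 575.8141477805467, 'fy': 575.8141477805467, 'cx': 315.0682379546703, 'cy': 230.9484432148502, 'k1': -0.1293516221522849, 'origin': array([0.25512932, 0.03433395, 1.39987151]), 'attitude': array([ 0.07453558, -0.07250001, -0.67078252,  0.73432895])}
{'t': 0.1, 'q': array([-1.40352120e+00,  5.28375830e-01,  1.43382097e+00,  7.42507892e-06,
        1.18139011e+00, -1.78498254e-01]), 'qd': array([ 0.00047933, -0.00329607, -0.00231823,  0.00074622,  0.00087409,
       -0.00016323]), 'tau': array([-3.53186388e-04, -4.43303382e+01, -1.78586519e+01, -1.53065394e-04,
        3.86610656e-03,  1.61876272e-05]), 'tcp_pos': array([ 0.21175203, -0.58736806,  0.24911493]), 'tool_rot': array([ 9.85092037e-01,  1.72025241e-01,  9.02856307e-06, -9.97094453e-04]), 'force': array([ 0.20945769, -0.02687769, -0.57717748]), 'ft_torque': array([ 0.00582176,  0.01380468, -0.00844727]), 'gripper_force': 0.0, 'finger_gap': 1.0013469290388972}
```

View pics/scene0.png

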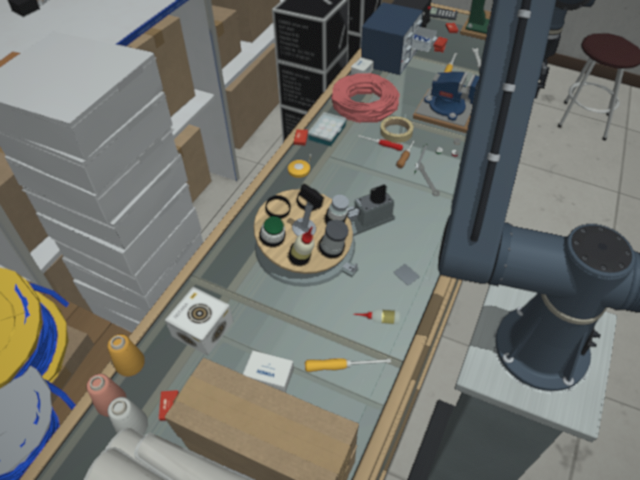

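View pics/top0.png

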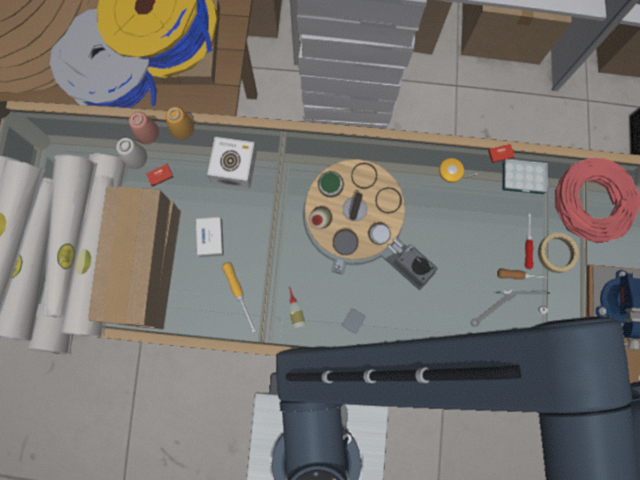

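The pictures show two oil candidates. One is a dropper bottle with a red spout, standing in the front-left well: scene (303,247), top (320,216). The other is a smaller one lying on the counter: scene (378,316), top (296,308). The standing one fits, because the one meant stands in a well beside the front one. The pointer is at top (338,266), the tin at (346,241) and the knob at (424,265). I'll confirm with a crop and measure.

```bash
python3 - <<'E'
from h import *
p,d,m=load('top0'); P=cloud(d,m)
ps,ds,ms=load('scene0'); Q=cloud(ds,ms)
c=np.hstack([cv2.resize(p[150:290,295:445,::-1],(400,373),interpolation=3),cv2.resize(ps[175:285,240:400,::-1],(400,373),interpolation=3)[:, :400]])
cv2.imwrite('pics/crop0.png',c)
for n,u,v in[('pointer',338,266),('tin',346,241),('knob',424,265),('bar',356,205),('jar',379,233),('oil',320,216),('pot',330,183),('case',405,265),('lyingoil',296,312)]: print(n,(u,v),P[v,u].round(3))
for n,u,v in[('bar',311,192),('knob',378,192),('tip',306,237),('jar',340,202),('tin',334,232),('pointer',349,268)]: print('S',n,Q[v,u].round(3))
# points in stand region
for nm,A,C in(('top',P,p),('scene',Q,ps)):
    M=(np.abs(A[...,0]-.55)<.3)&(np.abs(A[...,1])<.3)
    V=C.max(-1)
    k=M&(A[...,1]<-.1)&(A[...,2]>.085)&(A[...,2]<.125)&(A[...,0]<.55)&(V<60)
    print(nm,'knob',k.sum(),A[k].mean(0).round(4),A[k][:,2].max())
    b=M&(A[...,2]>.165)&(A[...,2]<.24)&(V<60)
    print('bar',b.sum(),A[b].mean(0).round(4),A[b].min(0).round(3),A[b].max(0).round(3))
    # deck wood colour: fit plane
    r=C.astype(int); w=M&(r[...,0]>r[...,2]+50)&(A[...,2]>.03)&(A[...,2]<.11)
    D=A[w]; 
    for _ in range(4):
        c0=D.mean(0); n=np.linalg.svd(D-c0)[2][2]; n*=np.sign(n[2]); D=D[np.abs((D-c0)@n)<.004]
    hull=cv2.convexHull((D[:,:2]*1e4).astype(np.int32)); e=cv2.fitEllipse(hull)
    print('deck',len(D),n.round(3),'tilt',np.degrees(np.arccos(n[2])),'yaw',np.arctan2(-n[1],-n[0]),'ctr',np.array(e[0])/1e4,np.array(e[1])/1e4)
    cx,cy=np.array(e[0])/1e4; print('z',c0[2]-((cx-c0[0])*n[0]+(cy-c0[1])*n[1])/n[2])
E
```

```text
pointer (338, 266) [ 0.466 -0.012  0.016]
tin (346, 241) [ 0.506 -0.021  0.133]
knob (424, 265) [ 0.471 -0.203  0.113]
bar (356, 205) [ 0.57  -0.033  0.213]
jar (379, 233) [ 0.529 -0.093  0.14 ]
oil (320, 216) [0.551 0.042 0.163]
pot (330, 183) [0.64  0.026 0.123]
case (405, 265) [ 0.472 -0.165  0.08 ]
lyingoil (296, 312) [0.344 0.079 0.036]
S bar [ 0.571 -0.029  0.209]
S knob [ 0.472 -0.194  0.103]
S tip [0.542 0.058 0.164]
S jar [ 0.529 -0.092  0.137]
S tin [ 0.507 -0.01   0.127]
S pointer [ 0.467 -0.01   0.016]
top knob 142 [ 0.4699 -0.1997  0.1055] 0.11859124861872528
bar 53 [ 0.5665 -0.0309  0.2105] [ 0.542 -0.04   0.202] [ 0.594 -0.024  0.222]
deck 3608 [-0.201  0.041  0.979] tilt 11.852902636391237 yaw -0.20069546487990103 ctr [ 0.59841851 -0.03780273] [0.22944644 0.23370916]
z 0.06972676242417962
scene knob 156 [ 0.4715 -0.1939  0.1023] 0.11883238229638471
bar 316 [ 0.5701 -0.0262  0.2003] [ 0.542 -0.042  0.167] [ 0.603 -0.018  0.217]
deck 2004 [-0.202  0.039  0.979] tilt 11.862777685625009 yaw -0.18980636918904803 ctr [ 0.5992458  -0.03561591] [0.22971025 0.23597048]
z 0.06997252120662208
```

View pics/crop0.png

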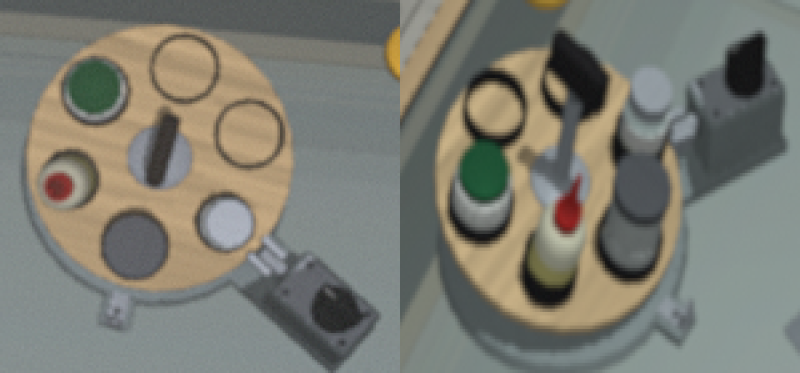

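The crop confirms it: the standing white bottle with the red spout sits in the front-left well, left of the tin, and the pointer is straight in front of the tin. The stand is at about (0.599, -0.037) with a yaw of about -0.195, and the knob at about (0.471, -0.199). I'll move above the knob.

```bash
python3 -m crank '[{"dp":[0.0625,-0.0464,0],"delta_rot":[0,0,0],"fingers":1},{"dp":[0.0625,-0.0464,0],"delta_rot":[0,0,0],"fingers":1},{"dp":[0.0625,-0.0464,0],"delta_rot":[0,0,0],"fingers":1},{"dp":[0.0625,-0.0464,0],"delta_rot":[0,0,0],"fingers":1},{"dp":[0.0625,-0.0464,0],"delta_rot":[0,0,0],"fingers":1},{"dp":[0.0625,-0.0464,0],"delta_rot":[0,0,0],"fingers":1},{"dp":[0.0625,-0.0464,0],"delta_rot":[0,0,0],"fingers":1},{"dp":[0.0625,-0.0464,0],"delta_rot":[0,0,0],"fingers":1},{"dp":[0.0625,-0.0464,0],"delta_rot":[0,0,0],"fingers":1},{"dp":[0.0625,-0.0464,0],"delta_rot":[0,0,0],"fingers":1},{"dp":[0.0625,-0.0464,0],"delta_rot":[0,0,0],"fingers":1},{"dp":[0.0625,-0.0464,0],"delta_rot":[0,0,0],"fingers":1}]'
python3 -m crank '[{"dp":[0,0,0],"delta_rot":[0,0,-0.0175],"fingers":0},{"dp":[0,0,0],"delta_rot":[0,0,-0.0175],"fingers":0},{"dp":[0,0,0],"delta_rot":[0,0,-0.0175],"fingers":0},{"dp":[0,0,0],"delta_rot":[0,0,-0.0175],"fingers":0},{"dp":[0,0,0],"delta_rot":[0,0,-0.0175],"fingers":0},{"dp":[0,0,0],"delta_rot":[0,0,0],"fingers":0}]'
python3 - <<'E'
from h import *
s=manip.sense(); p,d,m=snap('wrist','w0'); P=cloud(d,m)
print(s['tcp_pos'],R.from_quat(s['tool_rot']).as_matrix().round(3),s['finger_gap'])
V=p.max(-1); A=P
k=(A[...,2]>.095)&(A[...,2]<.125)&(V<70)&(np.hypot(A[...,0]-.4705,A[...,1]+.199)<.035)
print(k.sum()); t=k&(A[...,2]>A[k][:,2].max()-.008)
D=A[t]; print(len(D),D.mean(0),D[:,2].max())
r=cv2.minAreaRect((D[:,:2]*1000).astype(np.float32)); print(r,cv2.boxPoints(r))
E
```

```text
t: 1.1
tcp_pos: [0.4708, -0.197, 0.2498]
tool_rot: [0.985, 0.172, -0.0, -0.0]
force: [0.6, -0.5, -0.4]
finger_gap: 0.998
gripper_force: 0.0
t: 1.6
tcp_pos: [0.4701, -0.1986, 0.2497]
tool_rot: [0.901, 0.434, -0.0, -0.0]
force: [-0.1, -0.9, -0.7]
finger_gap: 0.501
gripper_force: 0.0
[ 0.47009643 -0.19863199  0.24968729] [[ 0.623  0.782 -0.001]
 [ 0.782 -0.623  0.001]
 [-0.    -0.001 -1.   ]] 0.5014647315534636
923
878 [ 0.47659691 -0.19982591  0.1137617 ] 0.11679836360295237
((476.420654296875, -199.73660278320312), (42.960411071777344, 12.626916885375977), 52.12743377685547) [[ 458.2501  -212.81673]
 [ 468.2175  -220.5685 ]
 [ 494.59122 -186.65648]
 [ 484.6238  -178.90471]]
```

View pics/w0.png

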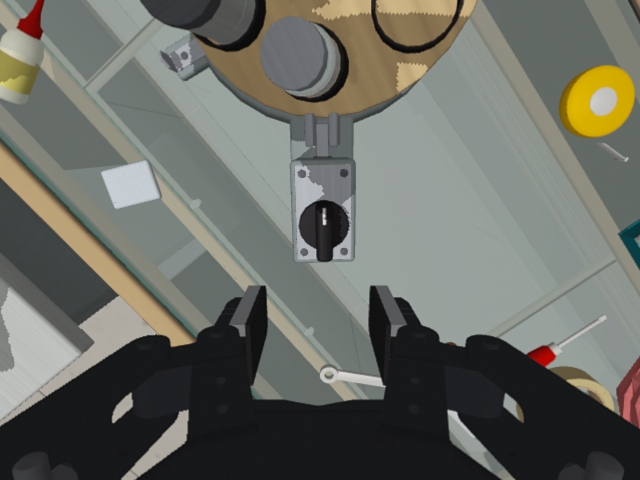

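The wrist view shows the knob at (323,228) with its wing upright in the picture, in line with the gripper. The centre is (0.476, -0.200). I'll descend and grip, stopping a little high to clear the skirt.

```bash
python3 -m crank '[{"dp":[0.005,0.01,0],"delta_rot":[0,0,0],"fingers":0},{"dp":[0,0,0.07],"delta_rot":[0,0,0],"fingers":0},{"dp":[0,0,0.07],"delta_rot":[0,0,0],"fingers":0},{"dp":[0,0,0.07],"delta_rot":[0,0,0],"fingers":0},{"dp":[0,0,0.05],"delta_rot":[0,0,0],"fingers":0},{"dp":[0,0,0.027],"delta_rot":[0,0,0],"fingers":0},{"dp":[0,0,0],"delta_rot":[0,0,0],"fingers":0}]'
python3 -m crank '[{"dp":[0,0,0],"delta_rot":[0,0,0],"fingers":-0.5},{"dp":[0,0,0],"delta_rot":[0,0,0],"fingers":-1},{"dp":[0,0,0],"delta_rot":[0,0,0],"fingers":-1},{"dp":[0,0,0],"delta_rot":[0,0,0],"fingers":-1},{"dp":[0,0,0],"delta_rot":[0,0,0],"fingers":-1},{"dp":[0,0,0],"delta_rot":[0,0,0],"fingers":-1}]' 50
python3 -c "
from h import *
s=manip.sense();print(s['force'],s['ft_torque'],s['tcp_pos'],s['finger_gap'])"
```

```text
t: 2.23
tcp_pos: [0.4743, -0.1992, 0.1033]
tool_rot: [0.902, 0.432, -0.002, -0.003]
force: [1.3, 1.1, 0.6]
finger_gap: 0.501
gripper_force: 0.0
t: 2.73
tcp_pos: [0.4754, -0.1996, 0.1076]
tool_rot: [0.901, 0.433, 0.0, -0.0]
force: [-3.0, 3.2, 6.7]
finger_gap: 0.142
gripper_force: 51.1
[-2.99088229  3.16667275  6.6802589 ] [ 0.58264158  0.44523929 -0.03447807] [ 0.47542216 -0.19955269  0.10756749] 0.14167111865266568
```

```bash
python3 -m crank '[{"dp":[0,0,0],"delta_rot":[0,0,0.0155],"fingers":-1},{"dp":[0,0,0],"delta_rot":[0,0,0.0155],"fingers":-1},{"dp":[0,0,0],"delta_rot":[0,0,0.0155],"fingers":-1},{"dp":[0,0,0],"delta_rot":[0,0,0.0155],"fingers":-1},{"dp":[0,0,0],"delta_rot":[0,0,0.0155],"fingers":-1},{"dp":[0,0,0],"delta_rot":[0,0,0.0155],"fingers":-1},{"dp":[0,0,0],"delta_rot":[0,0,0.0155],"fingers":-1},{"dp":[0,0,0],"delta_rot":[0,0,0.0155],"fingers":-1},{"dp":[0,0,0],"delta_rot":[0,0,0.0155],"fingers":-1},{"dp":[0,0,0],"delta_rot":[0,0,0.0155],"fingers":-1},{"dp":[0,0,0],"delta_rot":[0,0,0.0155],"fingers":-1},{"dp":[0,0,0],"delta_rot":[0,0,0.0155],"fingers":-1}]'
python3 -m crank '[{"dp":[0,0,0],"delta_rot":[0,0,0.0125],"fingers":-1},{"dp":[0,0,0],"delta_rot":[0,0,0.0125],"fingers":-1},{"dp":[0,0,0],"delta_rot":[0,0,0.0125],"fingers":-1},{"dp":[0,0,0],"delta_rot":[0,0,0],"fingers":-1},{"dp":[0,0,0],"delta_rot":[0,0,0],"fingers":-1}]'
python3 -c "
from h import *
s=manip.sense();T=R.from_quat(s['tool_rot']).as_matrix();print(s['force'],s['ft_torque'],s['tcp_pos'],s['finger_gap'],np.degrees(np.arctan2(T[1,0],T[0,0])))"
```

```text
t: 3.73
tcp_pos: [0.4757, -0.2005, 0.1076]
tool_rot: [0.99, -0.138, 0.0, 0.001]
force: [-3.1, 0.7, 6.3]
finger_gap: 0.14
gripper_force: 50.9
t: 4.15
tcp_pos: [0.4757, -0.2007, 0.1076]
tool_rot: [0.968, -0.249, 0.0, 0.001]
force: [-3.5, 1.7, 5.0]
finger_gap: 0.142
gripper_force: 52.5
[-3.48786121  1.74642234  5.04419403] [0.20454827 0.55254301 0.83482051] [ 0.47567176 -0.20069091  0.1075934 ] 0.1420617959727718 -28.852134692572083
```

The knob has turned 80° and is on its end stop. I'll release with a small opening, rise, and look at the knob and bar from above.

```bash
python3 -m crank '[{"dp":[0,0,0],"delta_rot":[0,0,0],"fingers":-0.3},{"dp":[0,0,0],"delta_rot":[0,0,0],"fingers":-0.3},{"dp":[0,0,0],"delta_rot":[0,0,0],"fingers":-0.3},{"dp":[0,0,-0.04],"delta_rot":[0,0,0],"fingers":-0.3},{"dp":[0,0,-0.08],"delta_rot":[0,0,0],"fingers":-0.3},{"dp":[0,0,-0.08],"delta_rot":[0,0,0],"fingers":-0.3},{"dp":[0,0,-0.08],"delta_rot":[0,0,0],"fingers":-0.3},{"dp":[0,0,-0.08],"delta_rot":[0,0,0],"fingers":-0.3},{"dp":[0,0,-0.08],"delta_rot":[0,0,0],"fingers":-0.3},{"dp":[0,0,-0.08],"delta_rot":[0,0,0],"fingers":-0.3},{"dp":[0,0,0],"delta_rot":[0,0,0],"fingers":0}]'
python3 - <<'E'
from h import *
s=manip.sense(); p,d,m=snap('wrist','w1'); A=cloud(d,m)
print(s['tcp_pos'],R.from_quat(s['tool_rot']).as_matrix().round(3),s['finger_gap'])
V=p.max(-1)
k=(A[...,2]>.105)&(A[...,2]<.125)&(V<80)&(np.hypot(A[...,0]-.476,A[...,1]+.2)<.035)
if k.sum()>20: print('knob',k.sum(),A[k].mean(0),cv2.minAreaRect((A[k][:,:2]*1000).astype(np.float32)))
yaw=-.195; z=np.array([-np.sin(np.radians(12))*np.cos(yaw),-np.sin(np.radians(12))*np.sin(yaw),np.cos(np.radians(12))])
g=np.array([.599,-.037,.07])+.128*z
C=(A-g)@z
b=(abs(C)<.025)&(np.linalg.norm(A-g,axis=-1)<.05)&(V<80)
D=A[b]; print('bar',len(D), D.mean(0) if len(D) else '')
t=D[C[b]>.01]; print('top',len(t),t.mean(0),(( t-g)@z).max(),cv2.minAreaRect((t[:,:2]*1000).astype(np.float32)))
E
```

```text
t: 5.07
tcp_pos: [0.4796, -0.2027, 0.3755]
tool_rot: [0.968, -0.252, 0.009, 0.003]
force: [0.2, -1.0, 0.5]
finger_gap: 0.473
gripper_force: 0.0
[ 0.4796141  -0.20266391  0.37546407] [[ 0.873 -0.487  0.016]
 [-0.487 -0.873 -0.011]
 [ 0.019  0.002 -1.   ]] 0.47328221934836845
knob 416 [ 0.47656681 -0.20052871  0.11362224] ((477.176513671875, -200.84219360351562), (12.972589492797852, 42.39009094238281), 62.50297164916992)
bar 2798 [ 0.57517883 -0.03822536  0.20249035]
top 1441 [ 0.57334725 -0.03564724  0.21144887] 0.01920197734187091 ((572.654052734375, -33.54130554199219), (15.829272270202637, 58.9730110168457), 79.15897369384766)
```

View pics/w1.png

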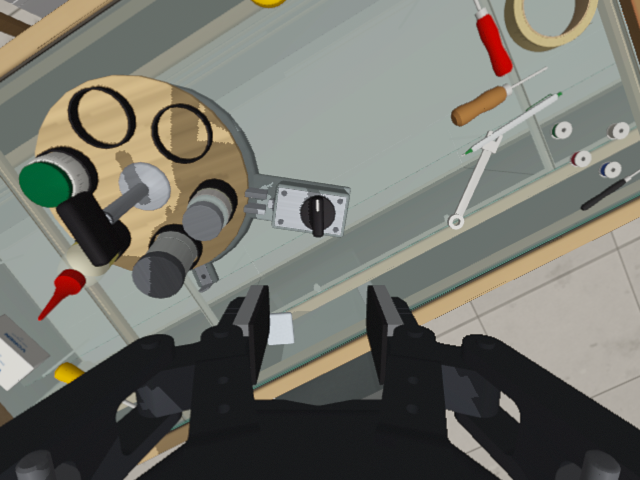

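The wrist view shows the knob wing at (318,215), still turned through a quarter, so the bolt is drawn. The bar is at (93,228), still pointing to the stand's back (-10.8°). I'll work out the approach above the bar.

```bash
cat > go.py <<'E'
import sys
from h import *
def plan(g,yaw,ang,back):
    s=manip.sense(); T=R.from_quat(s['tool_rot'])
    S=R.from_euler('z',yaw)*R.from_euler('y',-12,degrees=True)*R.from_euler('z',ang)  # turntable frame
    W=S*R.from_euler('x',180,degrees=True)
    rv=(T.inv()*W).as_rotvec(); p=np.array(g)+back*S.as_matrix()[:,2]
    print('rot units',(rv/2/np.pi).round(4),'deg',np.degrees(np.linalg.norm(rv)))
    print('dp units in new frame',(W.inv().apply(p-s['tcp_pos'])/.5).round(4),'now frame',(T.inv().apply(p-s['tcp_pos'])/.5).round(4), 'F',s['force'].round(1),s['ft_torque'].round(2),s['t'])
E
python3 -c "
from go import *
plan([.575,-.0335,.196],-.19,0,.1)"
```

```text
rot units [ 0.0058  0.0311 -0.0505] deg 21.455145477442116
dp units in new frame [ 0.0509 -0.367   0.1699] now frame [-0.0363 -0.3754  0.1548] F [-1.  -0.1 -0.4] [-0.02  0.04  0.01] 5.1167
```

```bash
python3 -m crank '[{"dp":[0,0,0],"delta_rot":[0.0015,0.0078,-0.0126],"fingers":0},{"dp":[0,0,0],"delta_rot":[0.0015,0.0078,-0.0126],"fingers":0},{"dp":[0,0,0],"delta_rot":[0.0015,0.0078,-0.0126],"fingers":0},{"dp":[0,0,0],"delta_rot":[0.0015,0.0078,-0.0126],"fingers":0},{"dp":[0.008,-0.061,0.028],"delta_rot":[0,0,0],"fingers":0},{"dp":[0.008,-0.061,0.028],"delta_rot":[0,0,0],"fingers":0},{"dp":[0.008,-0.061,0.028],"delta_rot":[0,0,0],"fingers":0},{"dp":[0.008,-0.061,0.028],"delta_rot":[0,0,0],"fingers":0},{"dp":[0.008,-0.061,0.028],"delta_rot":[0,0,0],"fingers":0},{"dp":[0.008,-0.061,0.028],"delta_rot":[0,0,0],"fingers":0},{"dp":[0,0,0],"delta_rot":[0,0,0],"fingers":0},{"dp":[0,0,0],"delta_rot":[0,0,0],"fingers":0}]'
python3 - <<'E'
from go import *
p,d,m=snap('wrist','w2'); A=cloud(d,m); V=p.max(-1)
S=(R.from_euler('z',-.19)*R.from_euler('y',-12,degrees=True)).as_matrix(); g=np.array([.575,-.0335,.196])
L=(A-g)@S; b=(L[...,2]>.008)&(L[...,2]<.03)&(np.hypot(L[...,0],L[...,1])<.045)&(V<90)&(d>0)
t=L[b]; print(len(t),'zmax',np.percentile(t[:,2],[50,98])); t=t[t[:,2]>np.percentile(t[:,2],98)-.006]; print(cv2.minAreaRect((t[:,:2]*1000).astype(np.float32)),t.mean(0))
plan(g,-.19,0,0)
E
```

```text
t: 6.12
tcp_pos: [0.549, -0.0258, 0.2876]
tool_rot: [0.991, -0.093, 0.097, 0.006]
force: [0.8, -0.0, 0.5]
finger_gap: 0.502
gripper_force: 0.0
2569 zmax [0.01617994 0.0179534 ]
((0.7808666229248047, 0.43615245819091797), (15.842145919799805, 58.09481430053711), 89.84564971923828) [0.00206561 0.00046139 0.01596661]
rot units [-0.001   0.0022 -0.    ] deg 0.8494182354878895
dp units in new frame [0.0133 0.003  0.1921] now frame [0.0159 0.0042 0.1918] F [-0.3  0.4  1. ] [ 0.    0.12 -0.03] 6.1667
```

```bash
python3 -m crank '[{"dp":[0.014,0.004,0],"delta_rot":[-0.001,0.0022,0],"fingers":0},{"dp":[0,0,0.06],"delta_rot":[0,0,0],"fingers":0},{"dp":[0,0,0.06],"delta_rot":[0,0,0],"fingers":0},{"dp":[0,0,0.05],"delta_rot":[0,0,0],"fingers":0},{"dp":[0,0,0.02],"delta_rot":[0,0,0],"fingers":0},{"dp":[0,0,0],"delta_rot":[0,0,0],"fingers":0},{"dp":[0,0,0],"delta_rot":[0,0,0],"fingers":0}]'
python3 -c "
from go import *
plan([.5755,-.0333,.196],-.19,0,0)"
python3 -m crank '[{"dp":[0,0,0],"delta_rot":[0,0,0],"fingers":-0.5},{"dp":[0,0,0],"delta_rot":[0,0,0],"fingers":-1},{"dp":[0,0,0],"delta_rot":[0,0,0],"fingers":-1},{"dp":[0,0,0],"delta_rot":[0,0,0],"fingers":-1},{"dp":[0,0,0],"delta_rot":[0,0,0],"fingers":-1},{"dp":[0,0,0],"delta_rot":[0,0,0],"fingers":-1}]' 60
python3 -c "
from go import *
plan([.5755,-.0333,.196],-.19,0,0);plan([.5755,-.0333,.196],-.19,np.pi/3,0);print(manip.sense()['q'])"
```

```text
t: 6.75
tcp_pos: [0.5763, -0.0357, 0.199]
tool_rot: [0.99, -0.096, 0.106, 0.01]
force: [1.4, -0.0, -0.5]
finger_gap: 0.498
gripper_force: 0.0
rot units [ 0.0001 -0.0006 -0.0005] deg 0.27983397497864876
dp units in new frame [-0.0036 -0.0045  0.0053] now frame [-0.0036 -0.0045  0.0053] F [ 1.4 -0.  -0.5] [ 0.04  0.08 -0.02] 6.75
t: 7.25
tcp_pos: [0.577, -0.0336, 0.2006]
tool_rot: [0.99, -0.095, 0.108, 0.01]
force: [0.6, 5.7, 3.9]
finger_gap: 0.179
gripper_force: 59.8
rot units [-0.0002 -0.0012 -0.0003] deg 0.43900571476236483
dp units in new frame [-0.005  -0.      0.0084] now frame [-0.0051 -0.      0.0084] F [0.6 5.7 3.9] [ 0.72 -0.07  0.07] 7.25
rot units [ 0.0004 -0.0012 -0.167 ] deg 60.11976289279545
dp units in new frame [-0.0025 -0.0044  0.0084] now frame [-0.0051 -0.      0.0084] F [0.6 5.7 3.9] [ 0.72 -0.07  0.07] 7.25
[-0.25935724  0.4649472   1.75481781  0.02491893  0.70586316  1.48616006]
```

The bar is in the grip. I'll turn it about 60° counter-clockwise, slowly, so that the front-left well comes to the front.

```bash
python3 -m crank '[{"dp":[0,0,0],"delta_rot":[0,0,-0.004],"fingers":-1},{"dp":[0,0,0],"delta_rot":[0,0,-0.008],"fingers":-1},{"dp":[0,0,0],"delta_rot":[0,0,-0.008],"fingers":-1},{"dp":[0,0,0],"delta_rot":[0,0,-0.008],"fingers":-1},{"dp":[0,0,0],"delta_rot":[0,0,-0.008],"fingers":-1},{"dp":[0,0,0],"delta_rot":[0,0,-0.008],"fingers":-1}]' 90
python3 -c "
from go import *
plan([.5755,-.0333,.196],-.19,np.pi/3,0)"
```

```text
t: 7.75
tcp_pos: [0.5771, -0.0324, 0.2007]
tool_rot: [0.993, 0.043, 0.106, 0.023]
force: [1.0, 10.4, 5.2]
finger_gap: 0.174
gripper_force: 87.9
rot units [ 0.0003 -0.0013 -0.1228] deg 44.209672544805734
dp units in new frame [-0.0044 -0.0029  0.0086] now frame [-0.0052  0.001   0.0085] F [ 1.  10.4  5.2] [ 1.44 -0.29  0.17] 7.75
```

```bash
python3 -m crank '[{"dp":[0,-0.001,0],"delta_rot":[0,0,-0.01],"fingers":-1},{"dp":[0,-0.001,0],"delta_rot":[0,0,-0.011],"fingers":-1},{"dp":[0,0,0],"delta_rot":[0,0,-0.011],"fingers":-1},{"dp":[0,0,0],"delta_rot":[0,0,-0.011],"fingers":-1},{"dp":[0,0,0],"delta_rot":[0,0,-0.011],"fingers":-1},{"dp":[0,0,0],"delta_rot":[0,0,-0.011],"fingers":-1},{"dp":[0,0,0],"delta_rot":[0,0,-0.011],"fingers":-1},{"dp":[0,0,0],"delta_rot":[0,0,-0.011],"fingers":-1},{"dp":[0,0,0],"delta_rot":[0,0,-0.011],"fingers":-1},{"dp":[0,0,0],"delta_rot":[0,0,-0.011],"fingers":-1},{"dp":[0,0,0],"delta_rot":[0,0,-0.007],"fingers":-1},{"dp":[0,0,0],"delta_rot":[0,0,0],"fingers":-1}]'
python3 - <<'E'
from go import *
plan([.5755,-.0333,.196],-.19,np.pi/3,0)
for n in('scene','top'): snap(n,n+'1')
p,d,m=load('top1'); ps,ds,ms=load('scene1')
cv2.imwrite('pics/crop1.png',np.hstack([cv2.resize(p[150:290,295:445,::-1],(400,373),interpolation=3),cv2.resize(ps[150:290,230:400,::-1],(400,373),interpolation=3)]))
E
```

```text
t: 8.75
tcp_pos: [0.5757, -0.0295, 0.2003]
tool_rot: [0.913, 0.393, 0.09, 0.057]
force: [-0.3, 15.3, 6.7]
finger_gap: 0.17
gripper_force: 88.3
rot units [ 0.     -0.0012 -0.0071] deg 2.582565870748289
dp units in new frame [-0.007   0.0031  0.0085] now frame [-0.0069  0.0034  0.0085] F [-0.3 15.3  6.7] [ 2.21 -0.08  0.22] 8.75
```

View pics/crop1.png

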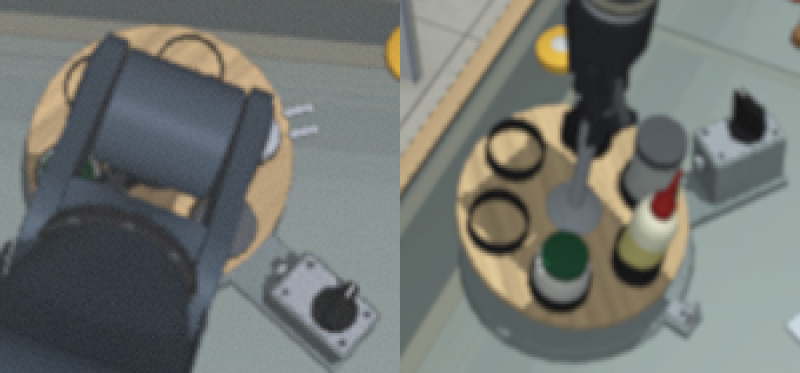

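The crop shows the oil bottle (640,240 in the right half) now behind the pointer (683,315). I'll measure the exact deck angle from the two empty rings, comparing before and after.

```bash
python3 - <<'E'
from go import *
S=(R.from_euler('z',-.193)*R.from_euler('y',-12,degrees=True)).as_matrix(); o=np.array([.599,-.0368,.07])
def proj(X,m):
    c=(X-np.array(m['origin']))@att(m); x=c[...,0]/-c[...,2]; y=-c[...,1]/-c[...,2]; s=1+m['k1']*(x*x+y*y)
    return (x*s*m['fx']+m['cx']).astype(np.float32),(y*s*m['fy']+m['cy']).astype(np.float32)
th=np.linspace(0,2*np.pi,180,endpoint=False)
def score(I,m,a,dx,dy):
    v=0
    for w in(0,-np.pi/3):
        for z,r in((.018,.0290),(.018,.0300)):
            L=np.stack([.082*np.cos(a+w)+r*np.cos(th)+dx,.082*np.sin(a+w)+r*np.sin(th)+dy,0*th+z],-1)
            u,vv=proj(L@S.T+o,m); v+=cv2.remap(I,u[None],vv[None],1).mean()
    return v
for f,a0 in(('scene0',0),('scene1',60),('top0',0)):
    p,d,m=load(f); I=p.max(-1).astype(np.float32)
    best=min((score(I,m,np.radians(a0+a),dx,dy),a,dx,dy) for a in np.arange(-8,8.1,.5) for dx in np.arange(-.005,.0051,.001) for dy in np.arange(-.005,.0051,.001))
    print(f,a0+best[1],best)
p,d,m=load('scene1'); A=cloud(d,m); L=(A-o)@S
r=p.astype(int)
red=(r[...,0]>110)&(r[...,0]>2*r[...,1])&(np.hypot(L[...,0],L[...,1])<.13)&(L[...,2]>.05)
print('red',L[red].mean(0),np.degrees(np.arctan2(L[red][:,1].mean(),L[red][:,0].mean())))
body=(L[...,2]>.04)&(L[...,2]<.092)&(np.hypot(L[...,0]+.082,L[...,1])<.035)
print('body',body.sum(),L[body].mean(0),np.percentile(L[body],[2,98],axis=0)); k=L[...,2][np.hypot(L[...,0]+.082,L[...,1])<.04]; print('tip',k.max())
E
```

```text
scene0 0.0 (np.float32(194.94705), np.float64(0.0), np.float64(-0.003), np.float64(0.005))
scene1 58.0 (np.float32(189.82376), np.float64(-2.0), np.float64(-0.003), np.float64(0.004000000000000001))
top0 0.0 (np.float32(435.87686), np.float64(0.0), np.float64(-0.001), np.float64(0.0))
red [-0.09064749  0.0033018   0.11088462] 177.91394435131986
body 345 [-0.09111703  0.01244481  0.06872523] [[-0.10888805 -0.00705532  0.04114199]
 [-0.06785257  0.02348471  0.08989442]]
tip 0.6121386570213637
```

The deck stands at 58°, which agrees with the tool angle. I'll add about 2° and ease the side load.

```bash
python3 -m crank '[{"dp":[0.003,-0.003,0],"delta_rot":[0,0,-0.003],"fingers":-1},{"dp":[0,0,0],"delta_rot":[0,0,-0.003],"fingers":-1},{"dp":[0,0,0],"delta_rot":[0,0,0],"fingers":-1},{"dp":[0,0,0],"delta_rot":[0,0,0],"fingers":-1},{"dp":[0,0,0],"delta_rot":[0,0,0],"fingers":-1},{"dp":[0,0,0],"delta_rot":[0,0,0],"fingers":-1}]'
python3 -c "
from go import *
plan([.573,-.032,.196],-.19,np.pi/3,0);snap('scene','scene2');p,d,m=load('scene2');cv2.imwrite('pics/s2.png',p[:,:,::-1])"
```

```text
t: 9.35
tcp_pos: [0.5756, -0.0293, 0.2002]
tool_rot: [0.906, 0.41, 0.088, 0.06]
force: [-2.0, 8.7, 6.0]
finger_gap: 0.179
gripper_force: 88.4
rot units [ 0.0003 -0.0008 -0.0012] deg 0.524318741204973
dp units in new frame [-0.0084 -0.0018  0.0074] now frame [-0.0085 -0.0017  0.0074] F [-2.   8.7  6. ] [1.45 0.2  0.15] 9.35
```

View pics/s2.png

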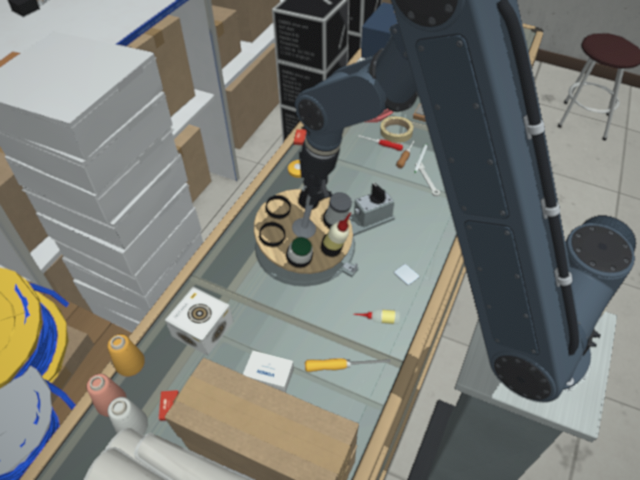

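The picture shows the oil bottle (337,237) straight behind the pointer (349,267). All the jars are standing, the cartons have not moved, and the bar is still gripped at about 60°. I'll hold briefly, then hand in.

```bash
python3 -m crank '[{"dp":[0,0,0],"delta_rot":[0,0,-0.0005],"fingers":-1},{"dp":[0,0,0],"delta_rot":[0,0,0],"fingers":-1},{"dp":[0,0,0],"delta_rot":[0,0,0],"fingers":-1},{"dp":[0,0,0],"delta_rot":[0,0,0],"fingers":-1},{"dp":[0,0,0],"delta_rot":[0,0,0],"fingers":-1},{"dp":[0,0,0],"delta_rot":[0,0,0],"fingers":-1}]'
python3 -c "
from go import *
plan([.573,-.032,.196],-.19,np.pi/3,0);print(manip.sign_off())"
```

```text
t: 9.9
tcp_pos: [0.5756, -0.0292, 0.2002]
tool_rot: [0.905, 0.411, 0.088, 0.06]
force: [-1.1, 8.4, 5.8]
finger_gap: 0.172
gripper_force: 88.5
rot units [ 0.0003 -0.0008 -0.0007] deg 0.3905001211877099
dp units in new frame [-0.0084 -0.0017  0.0074] now frame [-0.0084 -0.0017  0.0074] F [-1.1  8.4  5.8] [1.42 0.15 0.22] 9.9
the job is handed in; nothing more can be done
None
```

The bolt is drawn and the oil bottle stands at the front, straight behind the pointer, with the turntable held still by its bar in the gripper; the last picture showed every jar upright in its well and the counter undisturbed, and the job is handed in at 9.9 s.

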